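# Shut the carver's tool chest

### The arm

A 7-joint arm with a two-finger parallel gripper is mounted at the origin on the work surface. World frame = base frame: x ahead of the robot, y to its left, z up, the work surface at z = 0. Lengths are in m, angles in rad, forces in N, time in s.
With the tool pointing down it reaches from about 0.4 to 0.85 m from the base axis. Payload 10.4 kg.
Tool frame: the origin (TCP) lies at the very end of the fingers, on their centre line; the grasp point (between the pads) lies 19 mm behind it; z points along the fingers, y is the line along which they close (so a half turn about z gives the same grasp; the last joint's range is limited). The gripper opens to 85 mm and grips with 20 to 120 N. Pads are 22 mm wide; open, the fingers measure 114 mm over their backs; the gripper's body (76 mm by 85 mm) begins 54 mm behind the grasp point. The pads swing forward as they close: fully open they stand 13 mm farther back than shut.
Start: joints at [-1.336, 0.332, -0.065, 1.46, 0.022, 1.35, -0.088], TCP at [0.159, 0.604, 0.231] pointing down, gripper open.
Joint ranges: [-2.6, 2.6], [-0.5, 2.12], [-1.47, 1.34], [0.16, 2.42], [-1.27, 4.41], [0.06, 2.06], [-2.6, 2.6]. Speed limits (rad/s): [2.22, 2.22, 2.79, 2.79, 3.14, 3.14, 3.14].

### API

Orientations are given as a unit quaternion [x, y, z, w].
In Python, from workcell import * gives the robot as it stands.
- The arm moves only by the tool step_arm, never from a script. Its argument "commands" is one flat list of numbers, 7 for each row, row after row: the finger opening in mm, from 0 to 85.4, then the shift along the world's x, y, z as a fraction of full scale, then the turn, a rotation vector about the world's x, y, z as a fraction of full scale. A call has exactly 10 rows; each row is the pose to reach, as a shift and turn from the pose commanded when the call began, turning the shorter way round; what a row does not reach only later rows make up. Full scale, the value 1, is 0.6 m for a shift and pi rad for a turn. A row lasts 1/8 s, in which the tool goes at most 62.5 mm and 10.7 degrees, less where a joint would pass 70% of its speed; a pose out of reach is approached as far as the arm can. A call with a number of a shift or a turn outside -1 to 1 is refused whole. A call with a gripper value outside its range is refused whole. The fingers move at their own pace and stop on an object; "squeeze" is the grip in N (left out, the last holds). Time passes only in rows, so rows that repeat a pose let the fingers close, or fill a call up. It gives the time, the measured TCP pose, the force, the opening and the grip force at its end, in the units of the state.
- get_obs(): the state, without advancing time (a new reading comes with each control period).
- camera(name): name is "scene" or "top" or "wrist"; returns the picture (480x640x3 uint8, red, green, blue); there is no depth.
- camera_params(name): a dict with "mtx" (3x3 intrinsics, pixels), "extrinsics" (4x4, takes a point from world to camera coordinates); the wrist camera has in their place "tool_from_camera" (4x4, takes a point from camera to tool coordinates, whose origin is the TCP and whose axes are the flange's). Camera axes: x right, y down, z forward; pixel columns grow to the right and rows downward; lengths in m; the calibration is good to about 2 mm. A picture is of the moment at which its call begins: read the wrist's pose just before it. camera_params takes no time and is no camera call.
- hand_in(): hands the job in; it is judged then, once.
The state is a dict: "clock": time; "joint_pos": joint angles; "joint_velocities": joint speeds; "tau": joint torques, N m; "position": TCP position; "ee_rot": TCP orientation; "ft_force": force on the tool from outside, world axes, zero at the start; "torque": the same for the moment, N m; "grip_width": opening from 0.0 (shut) to 1.0 (fully open); "grasp_force": force on a finger pad.
Only numpy, scipy, OpenCV 4.12 (cv2) and the standard library are available. Lean on these libraries where they do the work, as an engineer would, in place of code of your own. Each camera call takes 0.05 s, during which the arm holds its last target. There are 200 camera calls.

### The job

Close up the wooden tool chest on the carving bench with your fingertips: first push both open drawers fully home, then push the raised lid down until it is fully shut, gently, without slamming it. Do not lift or shift the chest, leave the mallet, bottle and stone alone, and finish clear of everything.

Things in the scene. Friction and masses are not known exactly. Their poses are not given: they have to be found in the camera images.
- chest: Loose, heavy (about 4 to 6 kg) pale wooden tool chest on the bench: carcass 150 (x) x 280 (y) x 82 mm (z). Origin: centre of its underside. Its -x axis points out of the drawer side, roughly toward the robot; +y is its left. Carcass front at own x = -75 mm. Two drawers side by side in front, an open well with chisels on top, lid hinged on the far (+x) top edge. A level push over 15 N may slide it.
- drawer_left (a joint): Opening of the drawer on the chest's +y side, m: 0 fully home, grows as it comes out along the chest's -x; starts 0.025 to 0.060 open. It stays where it is left and runs with 1.5 N friction plus 6 N per m/s of damping, against a hard stop at 0.
- drawer_right (a joint): The same for the drawer on the chest's -y side.
- drawer_left_front (a point): Point on the outer face of the left drawer's front, mid-width, 41 mm above the bench; moves with the drawer. The front is a plain board without handle, 124 mm wide, 12 mm thick, from 11 to 59 mm above the bench. When home its outer face stands 6 mm proud of the carcass, at chest x = -81 mm, y = +66 mm. Axes as the chest's.
- drawer_right_front (a point): The same point of the right drawer (home at chest x = -81 mm, y = -66 mm).
- lid (a joint): Lid angle, rad: 0 shut (level on the chest), grows as its front edge rises and swings back over the hinge on the far side; starts 0.7 to 1.25. A stiff hinge (0.5 N m friction) holds it at any angle, so it must be pushed all the way down; about 2 to 5 N near its free edge moves it. It stops hard at 0.
- lid_hinge (a point): Middle of the lid's hinge line, which runs along the chest's y, at chest x = +75 mm, 82 mm above the bench. Turns with the lid: the lid reaches from here along this point's -x, and its outer (upper) face is 10 mm out along this point's +z.
- lid_edge (a point): Point on the lid's outer face, 145 mm from the hinge line, mid-width. The lid is a plain board 169 mm long, 280 wide, 10 thick; an 8 mm thick lip along its free edge hangs 30 mm below the board and, when shut, comes down in front of the tops of the drawer fronts with 5 mm to spare. Shut, the outer face is 92 mm above the bench.
- mallet: Loose round wooden carver's mallet standing on its head: head up to 80 mm across, 197 mm tall. Origin under its centre. Stands 250 to 290 mm to the left or right of the chest's centre (the bottle is on the other side). To be left alone.
- oil: Loose amber bottle, 64 mm across, 130 mm tall, origin under its centre; on the other side of the chest from the mallet. To be left alone.
- stone: Loose grey sharpening stone, 50 x 180 x 25 mm, lying behind the chest (beyond the hinge side), origin under its centre. To be left alone.

How it is judged:
On the way, in this order (a step that is already met when the one before it is completed fails the run):
1. both drawers are fully home while the lid is still up (value of joint each of drawer_left, drawer_right below 0.005 m and value of joint lid above 0.3 rad), for 0.2 s.
2. then the lid is shut (value of joint lid below 0.035 rad), for 0.2 s.
At the end, for the whole second after the job is handed in: Both drawers are home to within 5 mm, the lid is shut to within 0.035 rad (6 mm at its edge), and the chest stands flat and at rest (value of joint each of drawer_left, drawer_right below 0.005 m and value of joint lid below 0.035 rad and angle between chest's own z axis and vertical below 0.05 rad and linear speed of chest below 0.02 m/s); the robot touches nothing.
It fails at once if the chest is shifted more than 35 mm, lifted more than 12 mm or tipped more than 0.12 rad (distance of chest from where it was at the start of the episode above 0.035 m or height (world z) of chest above 0.012 m or angle between chest's own z axis and vertical above 0.12 rad).
It fails at once if the lid is slammed (faster than 3 rad/s) (velocity of joint lid below -3 rad/s).
It fails at once if the mallet, bottle or stone is moved more than 25 mm or tipped over (distance of any of mallet, oil, stone from where it was at the start of the episode above 0.025 m or angle between any of mallet, oil, stone's own z axis and vertical above 0.3 rad).
It also fails if it takes over 61 s, if anything falls off the work surface, if the arm or the gripper's body presses on something with over 40 N, if the wrist force passes 120 N, or if a joint passes its speed limit or range.

## Working session

There is one attempt and no reset: what is moved stays moved. The work goes in short steps, Python scripts to look and compute and a tool call to move; the robot and the scene stay as the last step left them, time stands still between calls to the robot, and variables do not carry over. Pictures are saved under pics/ and viewed, at most 10 in all, crops included, and the job is handed in when it is done.

Besides the shell and the picture viewer there is one more tool, called after "Call:" in YAML: its name, and indented under it one key for each argument. step_arm: Moves the arm, as the interface text tells. Its arguments: {"type":"object","properties":{"commands":{"type":"array","items":{"type":"number"}},"squeeze":{"type":"number"}},"required":["commands"]}

```bash
mkdir -p pics; cat > h.py <<'E'
from workcell import *
import numpy as np, cv2
def snap(n,f):
    im=camera(n); cv2.imwrite('pics/'+f,im[:,:,::-1]); return im
def ray(n,u,v):
    p=camera_params(n); K=np.array(p['mtx']); E=np.array(p['extrinsics'])
    R=E[:3,:3]; c=-R.T@E[:3,3]; d=R.T@np.linalg.solve(K,[u,v,1]); return c,d
def plane(n,u,v,z):
    c,d=ray(n,u,v); return c+d*(z-c[2])/d[2]
E
python3 - <<'E'
from h import *
a=snap('top','t1.png'); snap('scene','s1.png')
for n in('top','scene'):
    p=camera_params(n);print(p['mtx'],ray(n,320,240))
o=get_obs();print(o['clock'],o['position'],o['ee_rot'],o['ft_force'])
E
```

```text
[[489.88442216   0.         316.49441045]
 [  0.         489.88442216 238.64129429]
 [  0.           0.           1.        ]] (array([0.50892717, 0.0343998 , 1.20789305]), array([ 0.10757018, -0.00986936, -0.99417813]))
[[536.26245998   0.         331.71845202]
 [  0.         536.26245998 244.16612167]
 [  0.           0.           1.        ]] (array([0.61640238, 0.3825284 , 1.13357565]), array([ 0.06708551, -0.32873467, -0.94232209]))
0.1 [0.15927572 0.60402704 0.23060588] [ 1.28556791e-01  9.91701945e-01 -6.32644191e-04 -6.64715412e-05] [0.16347527 1.21273523 0.7497128 ]
```

View pics/t1.png

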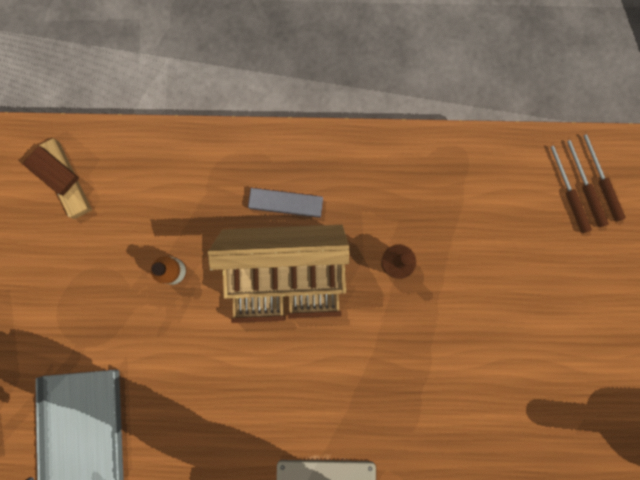

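View pics/s1.png

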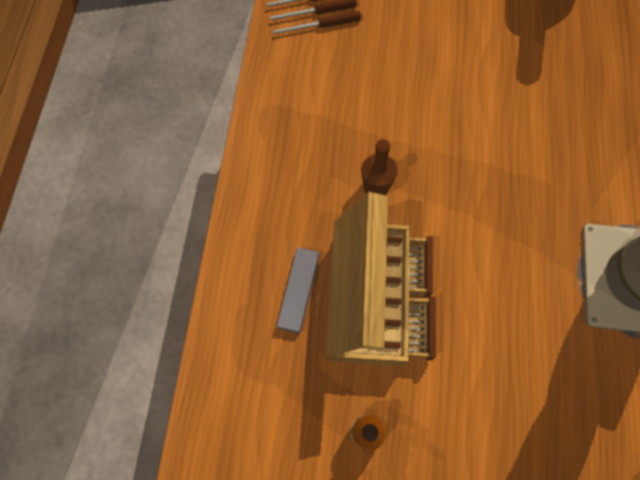

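Top view (up = +x, left = +y): the chest is centred near (287,270), with dark drawer fronts at (258,318) and (315,312). The bottle is at (168,270), the mallet at (399,261) and the stone at (286,202). I'll enlarge crops to get precise corners.

```bash
python3 - <<'E'
from h import *
a=cv2.imread('pics/t1.png')[215:330,200:360]; cv2.imwrite('pics/c1.png',cv2.resize(a,None,fx=5,fy=5,interpolation=cv2.INTER_CUBIC))
im=cv2.imread('pics/t1.png'); hsv=cv2.cvtColor(im,cv2.COLOR_BGR2HSV)
print([ (u,im[300:326,u].tolist()) for u in(258,)])
E
```

```text
[(258, [[95, 117, 131], [89, 113, 127], [88, 107, 121], [85, 104, 116], [85, 104, 116], [85, 104, 116], [96, 113, 124], [105, 119, 129], [109, 125, 134], [102, 118, 129], [78, 94, 108], [59, 74, 88], [53, 71, 87], [58, 82, 102], [65, 94, 116], [61, 90, 114], [44, 67, 91], [33, 54, 85], [32, 52, 87], [31, 52, 90], [34, 56, 94], [36, 62, 104], [43, 76, 122], [49, 86, 133], [48, 87, 136], [49, 89, 139]])]
```

View pics/c1.png

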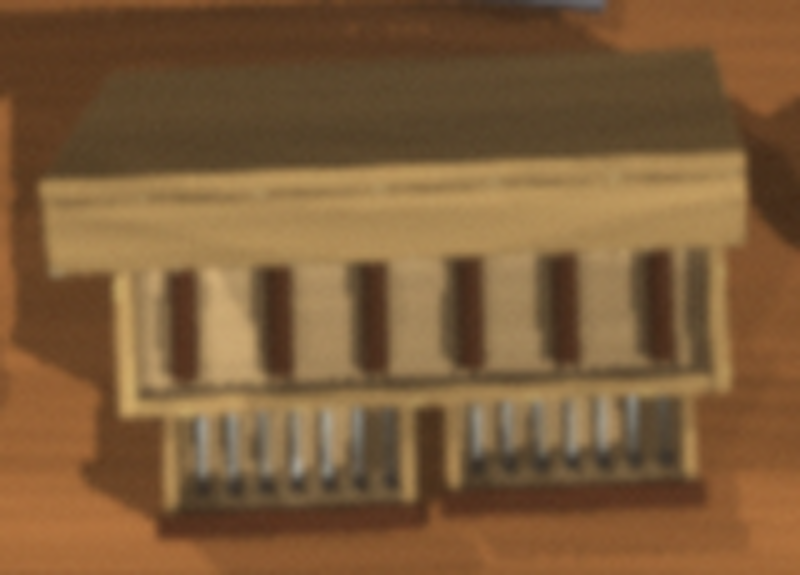

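Crop (5x): the carcass front top edge runs (122,414)–(729,389). The left drawer's outer edge runs (160,535)–(427,522) and the right one's (443,512)–(703,503). The lid's free outer edge runs (40,180)–(745,150), and the lip bottom (52,275)–(745,245).

```bash
python3 - <<'E'
from h import *
f=lambda x,y:((x+.5)/5-.5+200,(y+.5)/5-.5+215)
P=lambda x,y,z,n='top':plane(n,*f(x,y),z)
L=P(122,414,.082);R=P(729,389,.082);print('carc',L,R,np.linalg.norm(L-R))
yv=(L-R)/np.linalg.norm(L-R);xv=np.array([yv[1],-yv[0],0]);print('yaw',np.arctan2(xv[1],xv[0]))
C=(L+R)/2+xv*.075;C[2]=0;print('chest',C)
for n,a,b in(('Lf',(160,535),(427,522)),('Rf',(443,512),(703,503))):
    p,q=P(*a,.059),P(*b,.059);m=(p+q)/2
    print(n,p,q,np.linalg.norm(p-q),'chest xy',(m-C)@xv,(m-C)@yv,'open',-(m-C)@xv-.081)
# lid edge: intersect ray midpoint with chest xz plane through centre, at radius ~ sqrt(.169^2+.01^2) from hinge
H=C+xv*.075+np.array([0,0,.082])
for nm,A,B,r in(('outer',(40,180),(745,150),np.hypot(.169,.010)),('lip',(52,275),(745,245),np.hypot(.169,.03))):
    a=np.array(f(*A));b=np.array(f(*B))
    for z in np.arange(.12,.28,.01):
        p,q=plane('top',*a,z),plane('top',*b,z);m=(p+q)/2-H
        print(nm,round(z,2),'w %.3f r %.3f (%.3f) ang %.3f x %.3f'%(np.linalg.norm(p-q),np.hypot(m@xv,m[2]),r,np.arctan2(m[2],-m@xv),m@xv))
for n,u,v,z in(('top',399,261,.19),('top',158,269,.13),('top',286,202,.025),('scene',382,147,.19),('scene',370,432,.13)):
    p=plane(n,u,v,z);print(p,(p-C)@xv,(p-C)@yv)
E
```

```text
carc [0.49521199 0.23989749 0.082     ] [ 0.51136341 -0.03681572  0.082     ] 0.27718417489764974
yaw 0.0583026540585292
chest [0.57816027 0.10591111 0.        ]
Lf [0.43965507 0.22440126 0.059     ] [0.44771965 0.101015   0.059     ] 0.12364952263383693 chest xy -0.13093488341036771 0.06453620688687323 open 0.04993488341036771
Rf [0.45242657 0.09371302 0.059     ] [ 0.45862573 -0.02677841  0.059     ] 0.12065079955215924 chest xy -0.12664702583188384 -0.06517486342376654 open 0.04564702583188383
outer 0.12 w 0.314 r 0.059 (0.169) ang 0.705 x -0.045
outer 0.13 w 0.311 r 0.066 (0.169) ang 0.811 x -0.046
outer 0.14 w 0.309 r 0.074 (0.169) ang 0.894 x -0.047
outer 0.15 w 0.306 r 0.083 (0.169) ang 0.961 x -0.048
outer 0.16 w 0.303 r 0.092 (0.169) ang 1.015 x -0.048
outer 0.17 w 0.300 r 0.101 (0.169) ang 1.059 x -0.049
outer 0.18 w 0.297 r 0.110 (0.169) ang 1.096 x -0.050
outer 0.19 w 0.294 r 0.120 (0.169) ang 1.127 x -0.051
outer 0.2 w 0.291 r 0.129 (0.169) ang 1.154 x -0.052
outer 0.21 w 0.288 r 0.139 (0.169) ang 1.177 x -0.053
outer 0.22 w 0.285 r 0.148 (0.169) ang 1.197 x -0.054
outer
[... 892 characters left out ...]
p 0.23 w 0.277 r 0.175 (0.172) ang 1.008 x -0.093
lip 0.24 w 0.274 r 0.184 (0.172) ang 1.035 x -0.094
lip 0.25 w 0.271 r 0.193 (0.172) ang 1.059 x -0.094
lip 0.26 w 0.268 r 0.202 (0.172) ang 1.081 x -0.095
lip 0.27 w 0.265 r 0.211 (0.172) ang 1.101 x -0.096
lip 0.28 w 0.262 r 0.220 (0.172) ang 1.119 x -0.096
[ 0.57804412 -0.14086762  0.19      ] -0.014495662197339299 -0.24635264892223724
[0.55516046 0.37825234 0.13      ] -0.007091510372674761 0.2732186838300468
[0.72901713 0.10746961 0.025     ] 0.15069134538441564 -0.007234515500415388
[ 0.5850893  -0.15481297  0.19      ] -0.008275041121840512 -0.2606848263029436
[0.55636988 0.3795196  0.13      ] -0.005810304267420884 0.27441331995985596
```

The measurements agree with the known sizes: carcass 277 mm against 280, drawer fronts 124 and 121 against 124, lid width 0.28 at its radius. So yaw ≈ 0.058, drawers are about 50 and 46 mm open, and the lid is at about 1.17 rad. I'll push both drawers together with the open fingers straddling the centre line, starting by moving in front of the chest and squaring up the tool.

Call:
step_arm:
  commands: [85,0.424,-0.846,-0.1,0,0,0.1,85,0.424,-0.846,-0.1,0,0,0.1,85,0.424,-0.846,-0.1,0,0,0.1,85,0.424,-0.846,-0.1,0,0,0.1,85,0.424,-0.846,-0.1,0,0,0.1,85,0.424,-0.846,-0.1,0,0,0.1,85,0.424,-0.846,-0.1,0,0,0.1,85,0.424,-0.846,-0.1,0,0,0.1,85,0.424,-0.846,-0.1,0,0,0.1,85,0.424,-0.846,-0.1,0,0,0.1]

```text
clock: 1.35
position: [0.4145, 0.0929, 0.1709]
ee_rot: [-0.025, 1.0, -0.0, -0.0]
ft_force: [0.1, 1.1, 0.6]
grip_width: 0.996
grasp_force: 0.0
```

Call:
step_arm:
  commands: [85,0,0.005,-0.06,0,0,0.003,85,0,0.005,-0.12,0,0,0.003,85,0,0.005,-0.18,0,0,0.003,85,0,0.005,-0.22,0,0,0.003,85,0,0.005,-0.242,0,0,0.003,85,0,0.005,-0.242,0,0,0.003,85,0,0.005,-0.242,0,0,0.003,85,0,0.005,-0.242,0,0,0.003,85,0,0.005,-0.242,0,0,0.003,85,0,0.005,-0.242,0,0,0.003]

```text
clock: 2.6
position: [0.4139, 0.0999, 0.0264]
ee_rot: [-0.033, 0.999, 0.0, 0.0]
ft_force: [0.1, -0.5, 0.2]
grip_width: 0.996
grasp_force: 0.0
```

```bash
python3 - <<'E'
from h import *
print(get_obs()['position'],get_obs()['ft_force']);snap('wrist','w1.png');a=snap('top','t2.png')[215:345,180:370,::-1]
b=cv2.imread('pics/w1.png');c=cv2.resize(a,(480,328),interpolation=cv2.INTER_CUBIC)
o=np.zeros((600,800,3),np.uint8);o[:240,:320]=cv2.resize(b,(320,240));o[250:578,:480]=c;cv2.imwrite('pics/m1.png',o)
E
```

```text
[0.413886   0.09986693 0.02638595] [ 0.14218313 -0.53923242  0.20583402]
```

View pics/m1.png

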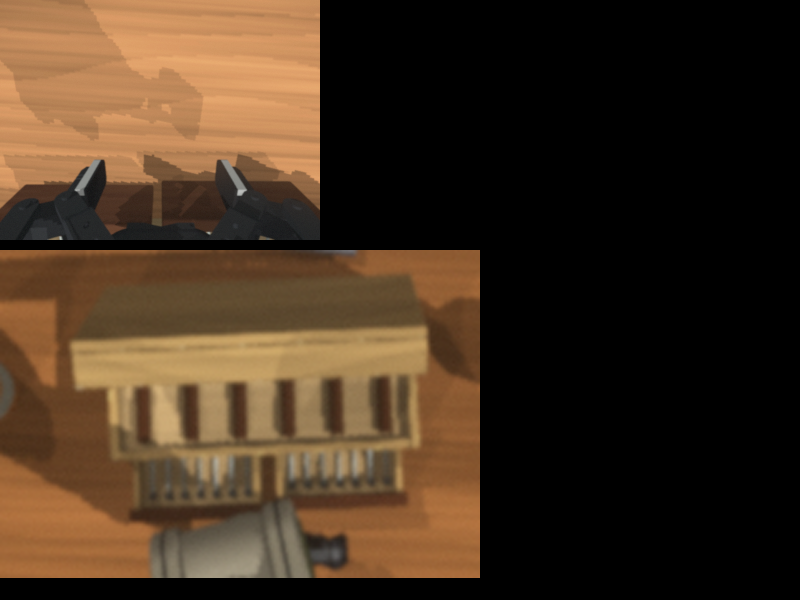

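Wrist view: the finger pads at (100,165) and (220,165) straddle the gap between the drawers at (157,190). Now I'll push gently along the chest's +x.

Call:
step_arm:
  commands: [85,0.01,0.0006,0,0,0,-0.002,85,0.02,0.0012,0,0,0,-0.002,85,0.03,0.0018,0,0,0,-0.002,85,0.04,0.0024,0,0,0,-0.002,85,0.05,0.003,0,0,0,-0.002,85,0.06,0.0036,0,0,0,-0.002,85,0.07,0.004,0,0,0,-0.002,85,0.08,0.0046,0,0,0,-0.002,85,0.088,0.005,0,0,0,-0.002,85,0.095,0.0055,0,0,0,-0.002]

```text
clock: 3.95
position: [0.4709, 0.1031, 0.026]
ee_rot: [-0.03, 1.0, 0.0, -0.0]
ft_force: [-3.5, 1.2, -1.5]
grip_width: 0.995
grasp_force: 1.7
```

Call:
step_arm:
  commands: [85,0.003,0.0002,0,0,0,0,85,0.006,0.0004,0,0,0,0,85,0.009,0.0006,0,0,0,0,85,0.012,0.0007,0,0,0,0,85,0.014,0.0008,0,0,0,0,85,0.016,0.001,0,0,0,0,85,0.018,0.001,0,0,0,0,85,0.019,0.001,0,0,0,0,85,0.02,0.001,0,0,0,0,85,0.02,0.001,0,0,0,0]

```text
clock: 5.2
position: [0.4829, 0.1037, 0.0262]
ee_rot: [-0.03, 1.0, 0.0, 0.0]
ft_force: [-2.8, 1.4, -2.1]
grip_width: 0.995
grasp_force: 1.3
```

Still only friction force. I'll creep in 0.6 mm rows.

Call:
step_arm:
  commands: [85,0.001,0,0,0,0,0,85,0.002,0,0,0,0,0,85,0.003,0.0002,0,0,0,0,85,0.004,0.0002,0,0,0,0,85,0.005,0.0003,0,0,0,0,85,0.006,0.0003,0,0,0,0,85,0.006,0.0003,0,0,0,0,85,0.006,0.0003,0,0,0,0,85,0.006,0.0003,0,0,0,0,85,0.006,0.0003,0,0,0,0]

```text
clock: 6.45
position: [0.484, 0.1037, 0.0261]
ee_rot: [-0.03, 1.0, 0.0, -0.003]
ft_force: [-16.8, -1.0, 13.8]
grip_width: 0.997
grasp_force: 8.7
```

A stop is reached at 17 N, but with an unexpected 14 N upward. I'll back off and look.

Call:
step_arm:
  commands: [85,-0.006,-0.0003,0,0,0,0,85,-0.02,-0.001,0,0,0,0,85,-0.035,-0.002,0,0,0,0,85,-0.05,-0.003,0,0,0,0,85,-0.065,-0.004,0,0,0,0,85,-0.08,-0.0045,0,0,0,0,85,-0.09,-0.005,0,0,0,0,85,-0.1,-0.006,0,0,0,0,85,-0.11,-0.006,0,0,0,0,85,-0.11,-0.006,0,0,0,0]

```text
clock: 7.7
position: [0.42, 0.1003, 0.0261]
ee_rot: [-0.03, 1.0, 0.0, -0.0]
ft_force: [1.1, 0.5, -0.4]
grip_width: 0.995
grasp_force: 0.0
```

```bash
python3 - <<'E'
from h import *
print(get_obs()['position'],get_obs()['ft_force']);snap('scene','s3.png')
a=snap('top','t3.png')[215:330,200:360,::-1]
cv2.imwrite('pics/c3.png',cv2.resize(a,None,fx=5,fy=5,interpolation=cv2.INTER_CUBIC))
E
```

```text
[0.41997229 0.10028659 0.02613113] [ 1.05305736  0.53654865 -0.36664242]
```

View pics/c3.png

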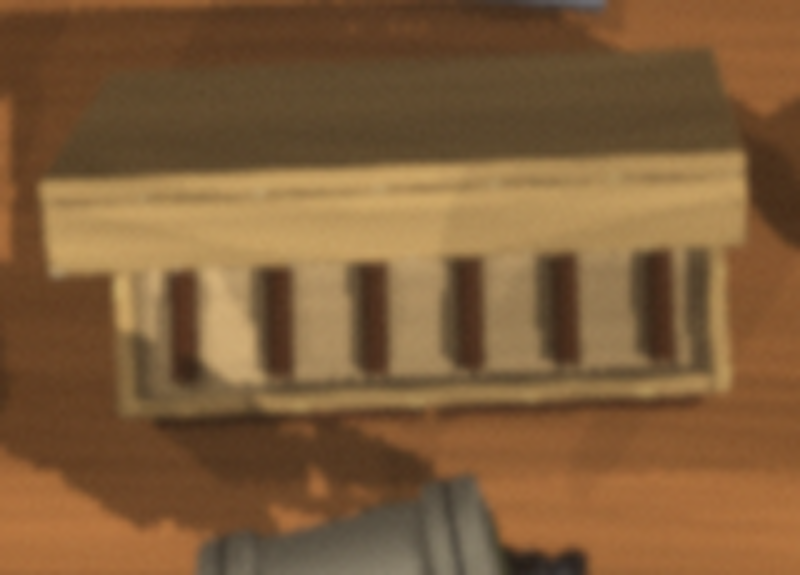

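The chest is unmoved and both drawers look home. I'll check the dark strips numerically against the projected outer edge.

```bash
python3 - <<'E'
from h import *
C=np.array([.57816,.10591,0]);t=.0583;xv=np.array([np.cos(t),np.sin(t),0]);yv=np.array([-np.sin(t),np.cos(t),0])
def proj(n,p):
    c=camera_params(n);q=np.array(c['extrinsics'])[:3]@np.append(p,1);q=np.array(c['mtx'])@q;return q[:2]/q[2]
for n,f in(('top','t3.png'),('scene','s3.png')):
    im=cv2.imread('pics/'+f)
    for y in(.1,.066,.03,-.03,-.066,-.1):
        e=[proj(n,C+xv*-(.081+o)+yv*y+[0,0,.059]) for o in(-.012,-.006,0,.005,.01,.02)]
        print(n,y,[cv2.getRectSubPix(im,(1,1),(float(a[0]),float(a[1])))[0,0].tolist() for a in e],e[2].round(1))
a=cv2.imread('pics/s3.png')[200:380,310:470];cv2.imwrite('pics/c4.png',cv2.resize(a,None,fx=3.3,fy=3.3,interpolation=cv2.INTER_CUBIC))
E
```

```text
top 0.1 [[63, 98, 123], [53, 85, 111], [28, 46, 66], [31, 53, 80], [32, 56, 85], [33, 57, 85]] [242.5 299.2]
top 0.066 [[63, 99, 125], [75, 120, 153], [35, 60, 91], [39, 68, 103], [34, 57, 87], [33, 57, 85]] [257.1 298.6]
top 0.03 [[69, 109, 138], [68, 110, 142], [40, 65, 101], [45, 80, 124], [36, 65, 99], [34, 57, 86]] [272.6 298. ]
top -0.03 [[66, 105, 132], [66, 106, 136], [38, 63, 97], [48, 86, 133], [52, 93, 143], [52, 92, 142]] [298.3 296.9]
top -0.066 [[70, 111, 139], [62, 100, 132], [37, 62, 95], [46, 82, 127], [50, 89, 139], [50, 88, 136]] [313.8 296.3]
top -0.1 [[65, 103, 131], [80, 130, 160], [37, 63, 97], [45, 81, 126], [48, 85, 131], [50, 90, 140]] [328.4 295.7]
scene 0.1 [[48, 84, 114], [49, 97, 132], [28, 58, 87], [23, 55, 92], [24, 55, 92], [25, 59, 100]] [408.5 341.5]
scene 0.066 [[39, 70, 95], [63, 124, 166], [35, 70, 104], [23, 55, 93], [23, 56, 94], [28, 67, 113]] [408.7 324.6]
scene 0.03 [[38, 68, 93], [63, 124, 166], [40, 83, 127], [35, 88, 148], [28, 66, 112], [23, 53, 86]] [408.8 307. ]
scene -0.03 [[41, 75, 101], [61, 121, 162], [40, 83, 125], [37, 91, 152], [38, 95, 158], [39, 94, 159]] [409.1 278.6]
scene -0.066 [[41, 75, 102], [62, 123, 165], [39, 84, 125], [33, 79, 134], [34, 85, 144], [36, 87, 144]] [409.3 262. ]
scene -0.1 [[41, 75, 102], [59, 118, 159], [38, 80, 121], [33, 83, 139], [35, 89, 149], [36, 88, 149]] [409.4 246.7]
```

View pics/c4.png

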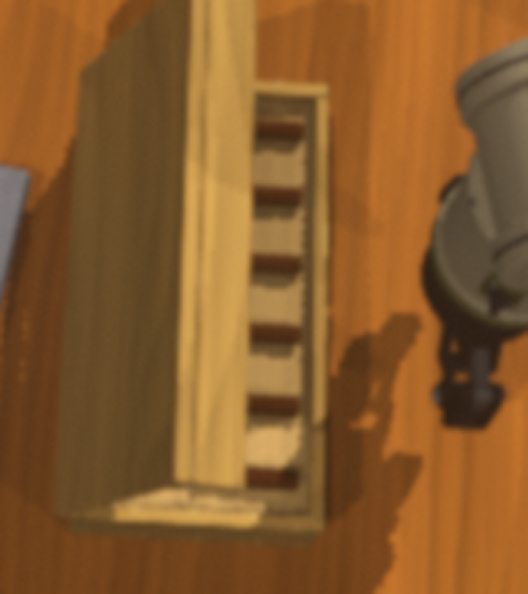

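Both views show bench colour 5 mm beyond the home edge and the dark front at the edge, so both drawers are home. For the lid I'll close the fingers, rise, and pass over it. Then I'll lower behind its outer face, which at 1.17 rad faces away from the robot, and pull it along its arc.

Call:
step_arm:
  commands: [0,0,0,0.1,0,0,0,0,0,0,0.2,0,0,0,0,0,0,0.3,0,0,0,0,0,0,0.4,0,0,0,0,0,0,0.49,0,0,0,0,0,0,0.49,0,0,0,0,0.1,0.004,0.49,0,0,0,0,0.2,0.008,0.49,0,0,0,0,0.3,0.012,0.49,0,0,0,0,0.388,0.016,0.49,0,0,0]

```text
clock: 9.05
position: [0.655, 0.1102, 0.3187]
ee_rot: [-0.03, 1.0, -0.0, -0.001]
ft_force: [0.2, 0.6, 1.3]
grip_width: 0.001
grasp_force: 0.0
```

```bash
python3 - <<'E'
from h import *
o=get_obs();print(o['position'],o['ft_force'],o['ee_rot']);print(np.round(camera_params('wrist')['tool_from_camera'],3))
C=np.array([.57816,.10591,0]);t=.0583;xv=np.array([np.cos(t),np.sin(t),0])
for th in list(np.arange(1.2,.05,-.1))+[.05,0,-.03]:
    p=C+xv*(.075-.145*np.cos(th)+.01*np.sin(th)+.0115);p[2]=.082+.145*np.sin(th)+.01*np.cos(th);print(round(th,2),p.round(4))
E
```

```text
[0.65503503 0.11019347 0.31865246] [0.21060687 0.64629304 1.34446942] [-3.01803503e-02  9.99544245e-01 -3.75782164e-04 -5.53959836e-04]
[[ 0.001 -0.947 -0.322  0.084]
 [ 1.     0.001  0.    -0.001]
 [ 0.    -0.322  0.947 -0.142]
 [ 0.     0.     0.     1.   ]]
1.2 [0.6214 0.1084 0.2208]
1.1 [0.6078 0.1076 0.2158]
1.0 [0.5947 0.1069 0.2094]
0.9 [0.5824 0.1062 0.2018]
0.8 [0.5708 0.1055 0.193 ]
0.7 [0.5602 0.1049 0.1831]
0.6 [0.5507 0.1043 0.1721]
0.5 [0.5423 0.1038 0.1603]
0.4 [0.5351 0.1034 0.1477]
0.3 [0.5292 0.1031 0.1344]
0.2 [0.5246 0.1028 0.1206]
0.1 [0.5215 0.1026 0.1064]
0.05 [0.5204 0.1025 0.0992]
0 [0.5198 0.1025 0.092 ]
-0.03 [0.5195 0.1025 0.0876]
```

Call:
step_arm:
  commands: [0,0,0,-0.06,0,0,0,0,0,0,-0.12,0,0,0,0,0,0,-0.163,0,0,0,0,0,0,-0.163,0,0,0,0,-0.01,0,-0.163,0,0,0,0,-0.02,-0.001,-0.163,0,0,0,0,-0.03,-0.002,-0.163,0,0,0,0,-0.04,-0.002,-0.163,0,0,0,0,-0.048,-0.003,-0.163,0,0,0,0,-0.056,-0.003,-0.163,0,0,0]

```text
clock: 10.3
position: [0.6192, 0.108, 0.2224]
ee_rot: [-0.03, 1.0, 0.0, 0.0]
ft_force: [0.3, 0.5, 0.2]
grip_width: 0.004
grasp_force: 0.0
```

Call:
step_arm:
  commands: [0,-0.01,0,-0.006,0,0,0,0,-0.019,-0.001,-0.011,0,0,0,0,-0.03,-0.002,-0.016,0,0,0,0,-0.041,-0.002,-0.022,0,0,0,0,-0.051,-0.003,-0.028,0,0,0,0,-0.061,-0.003,-0.034,0,0,0,0,-0.071,-0.004,-0.041,0,0,0,0,-0.081,-0.004,-0.049,0,0,0,0,-0.081,-0.004,-0.049,0,0,0,0,-0.081,-0.004,-0.049,0,0,0]

```text
clock: 11.55
position: [0.5707, 0.1058, 0.1926]
ee_rot: [-0.03, 1.0, 0.0, -0.0]
ft_force: [-0.5, 0.2, -0.1]
grip_width: -0.003
grasp_force: 0.0
```

The force is small, so I'll check that the lid is following.

```bash
python3 - <<'E'
from h import *
a=snap('scene','s5.png')[170:390,290:470,::-1];b=snap('top','t5.png')[200:330,190:370,::-1]
A=cv2.resize(a,(360,440));B=cv2.resize(b,(432,312));o=np.zeros((440,800,3),np.uint8);o[:,:360]=A;o[:312,365:797]=B;cv2.imwrite('pics/m5.png',o)
E
```

```text
(no output)
```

View pics/m5.png

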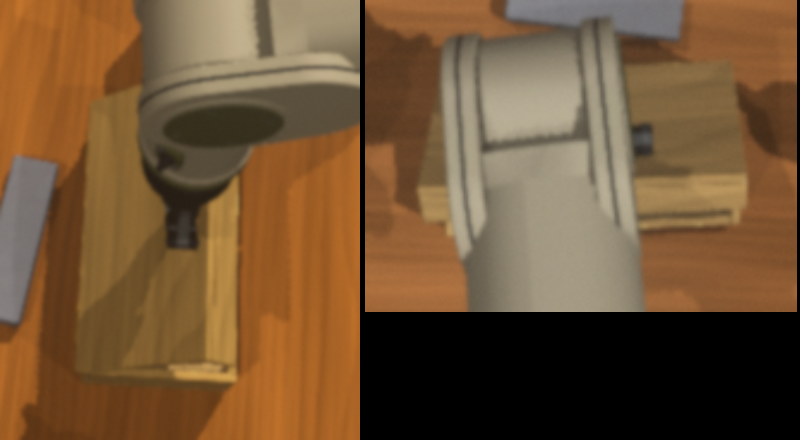

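The lid is following: its front edge is lower, now over the well at about (210,300) in the scene crop. I'll continue along the arc.

Call:
step_arm:
  commands: [0,-0.009,0,-0.008,0,0,0,0,-0.0175,-0.001,-0.016,0,0,0,0,-0.025,-0.001,-0.025,0,0,0,0,-0.033,-0.002,-0.034,0,0,0,0,-0.04,-0.002,-0.044,0,0,0,0,-0.047,-0.003,-0.054,0,0,0,0,-0.053,-0.003,-0.064,0,0,0,0,-0.059,-0.004,-0.075,0,0,0,0,-0.064,-0.004,-0.086,0,0,0,0,-0.069,-0.004,-0.097,0,0,0]

```text
clock: 12.9
position: [0.5293, 0.1031, 0.1342]
ee_rot: [-0.03, 1.0, -0.0, -0.0]
ft_force: [0.1, -0.4, 1.3]
grip_width: 0.001
grasp_force: 0.8
```

Call:
step_arm:
  commands: [0,-0.004,0,-0.011,0,0,0,0,-0.008,0,-0.023,0,0,0,0,-0.011,-0.001,-0.034,0,0,0,0,-0.013,-0.001,-0.046,0,0,0,0,-0.014,-0.001,-0.053,0,0,0,0,-0.015,-0.001,-0.058,0,0,0,0,-0.0155,-0.001,-0.062,0,0,0,0,-0.016,-0.001,-0.066,0,0,0,0,-0.016,-0.001,-0.069,0,0,0,0,-0.016,-0.001,-0.07,0,0,0]

```text
clock: 14.15
position: [0.5199, 0.1027, 0.0927]
ee_rot: [-0.03, 1.0, 0.0, -0.0]
ft_force: [-0.1, -0.4, 2.0]
grip_width: -0.001
grasp_force: 0.7
```

Pressing to the hard stop in sub-millimetre steps.

Call:
step_arm:
  commands: [0,0,0,-0.001,0,0,0,0,0,0,-0.002,0,0,0,0,0,0,-0.003,0,0,0,0,0,0,-0.004,0,0,0,0,0,0,-0.005,0,0,0,0,0,0,-0.005,0,0,0,0,0,0,-0.005,0,0,0,0,0,0,-0.005,0,0,0,0,0,0,-0.005,0,0,0,0,0,0,-0.005,0,0,0]

```text
clock: 15.4
position: [0.52, 0.1027, 0.0919]
ee_rot: [-0.03, 1.0, 0.001, -0.0]
ft_force: [-14.0, -3.3, 28.7]
grip_width: 0.003
grasp_force: 14.5
```

Hard stop at z = 0.0919 (shut is 0.092), with the force up to 29 N. I'll lift clear.

Call:
step_arm:
  commands: [0,0,0,0.005,0,0,0,0,0,0,0.04,0,0,0,0,0,0,0.14,0,0,0,0,0,0,0.24,0,0,0,0,0,0,0.33,0,0,0,0,0,0.1,0.33,0,0,0,0,-0.1,0.2,0.33,0,0,0,0,-0.2,0.3,0.33,0,0,0,0,-0.25,0.4,0.33,0,0,0,0,-0.25,0.4,0.33,0,0,0]

```text
clock: 16.65
position: [0.3679, 0.3448, 0.2878]
ee_rot: [-0.031, 1.0, 0.0, 0.0]
ft_force: [0.5, 0.1, -0.1]
grip_width: 0.006
grasp_force: 0.0
```

```bash
python3 - <<'E'
from h import *
o=get_obs();print(o['clock'],o['position'],o['ft_force'])
a=snap('scene','s6.png')[170:390,290:470,::-1];b=snap('top','t6.png')[200:330,190:370,::-1]
A=cv2.resize(a,(360,440));B=cv2.resize(b,(432,312));O=np.zeros((440,800,3),np.uint8);O[:,:360]=A;O[:312,365:797]=B;cv2.imwrite('pics/m6.png',O)
E
```

```text
16.65 [0.36794798 0.34484035 0.28782223] [ 0.53601859  0.12190319 -0.09732452]
```

View pics/m6.png

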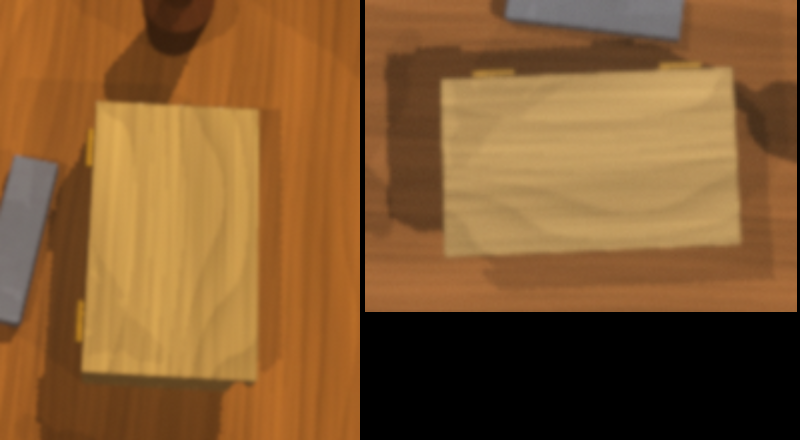

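The lid lies flat over the whole chest, with its corners at (442,80)–(740,245) in the top crop. The stone and mallet are unmoved and the arm is clear.

```bash
python3 -c "
from workcell import *
print(hand_in())"
```

```text
the job is handed in; nothing more can be done
None
```

I pushed both drawers home and then closed the lid gently to its stop; the chest, mallet and stone showed no shift in the pictures (I didn't recheck the bottle), the arm ended clear, and the job was handed in at about 17 s with no verdict shown.

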